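Put the washed kit away by kind

TASK

The batch is finished and the washed kit must be put away with its kind. Lay the peeler down flat in the hand-tool tray, where the dough scraper lies, and nest the two loose measuring cups in size order in the large one that stands in the other tray: the middle cup right down in the large one and the small cup right down in the middle one, all level. The scraper and the large cup stay in their trays and the trays stay where they are; do not disturb the sauce cup, the roll of tape and the thermometer.

Things in the scene. Friction and masses are not known exactly. Their poses are not given: they have to be found in the camera images.
- tray_a: shallow white food tray, 280 x 200 x 50 mm, loose on the table; floor 2 mm thick, inside about 244 x 162 mm between the sloping walls. Origin under its middle, x along its long side, y along its short side. This is the tray for hand tools: the one in which the dough SCRAPER lies. The two trays look alike and may stand either way round.
- tray_b: shallow white food tray, 280 x 200 x 50 mm, loose on the table; floor 2 mm thick, inside about 244 x 162 mm between the sloping walls. Origin under its middle, x along its long side, y along its short side. This is the tray for measures: the one in which the LARGE measuring cup stands. The two trays look alike and may stand either way round.
- cup_large: largest steel measuring cup, plain, round: outside 84 mm, inside 80, height 50, bottom 2 mm thick. Origin: centre of underside, z up. Flat strip handle along +x, flush with the rim: 14 mm wide, 4 thick, from x = 42 to 114 mm. Stands in tray_b, handle along the tray's long side, and stays there.
- cup_medium: middle steel measuring cup, plain, round: outside 62 mm, inside 58, height 53, bottom 2 mm thick. Origin: centre of underside, z up. Flat strip handle along +x, flush with the rim: 14 mm wide, 4 thick, from x = 31 to 99 mm. Starts upright on the table. Nested, it stands on the large cup's bottom; its handle clears the large cup's rim and handle by 1 mm, in any direction.
- cup_small: smallest steel measuring cup, plain, round: outside 42 mm, inside 38, height 56, bottom 2 mm thick. Origin: centre of underside, z up. Flat strip handle along +x, flush with the rim: 14 mm wide, 4 thick, from x = 21 to 85 mm. Starts upright on the table. Nested, it stands on the middle cup's bottom; its handle clears that cup's rim and handle by 1 mm, in any direction.
- cup_large_handle (a point): point in the middle of the large cup's strip handle, 78 mm from the cup's axis along +x, 48 mm above its underside: grip here across the 14 mm width, fingertips just below the strip
- cup_medium_handle (a point): point in the middle of the medium cup's strip handle, 67 mm from the cup's axis along +x, 51 mm above its underside: grip here across the 14 mm width, fingertips just below the strip
- cup_small_handle (a point): point in the middle of the small cup's strip handle, 57 mm from the cup's axis along +x, 54 mm above its underside: grip here across the 14 mm width, fingertips just below the strip
- scraper: dough scraper lying flat in tray_a at one end of it, 114 x 124 x 19 mm: thin steel blade (x from -57 to 28 mm, 116 mm wide in y, 2 mm thick), a clamp strip 9 mm high (x from 15 to 28) and a white bar handle along y (x from 30 to 57, 18 mm high) next to the tray's end wall. Origin under the middle of the whole, z up. It stays there; the peeler may lie on its blade.
- peeler: vegetable peeler lying flat, 170 x 25 x 18 mm, white handle, along its x; thick handle from x = -85 to 22 mm (grip it across, 22 mm wide, 16 high, best near x = -10), thin blade from x = 22 to 85. Origin under the middle of the whole, z up.
- sauce_cup: bystander: tasting cup of sauce, 67 mm across, 46 mm high, origin at the centre of its underside; not part of the job
- tape_roll: bystander: roll of tape lying flat, 72 mm across, 25 mm high, origin at the centre of its underside; not part of the job
- thermometer: bystander: probe thermometer lying flat, 238 x 32 x 20 mm along its x, origin under its middle; not part of the job

How it is judged:
By the outcome, as a careful person would: the job done as asked, in the order asked, and still so for the second after the job is handed in, with the robot touching nothing.
It also fails if it takes over 64 s, if anything falls off the work surface, if the arm or the gripper's body presses on something with over 40 N, if the wrist force passes 120 N, or if a joint passes its speed limit or range.

ROBOT

A 6-joint arm with a two-finger parallel gripper is mounted at the origin on a cart in front of the work surface, level with it; the furniture and walls round the work are solid. World frame = base frame: x ahead of the robot, y to its left, z up, the work surface at z = 0. Lengths are in mm, angles in rad, forces in N, time in s.
With the tool pointing down it reaches from about 275 to 1000 mm from the base axis. Payload 8.4 kg.
Tool frame: the origin (TCP) lies between the finger pads; the fingertips stand 8 mm ahead of it and the grasp point (between the pads) lies 11 mm behind it (tcp_to_tips is the distance from the TCP to the fingertips, in mm); z points along the fingers, y is the line along which they close (so a half turn about z gives the same grasp; the last joint's range is limited). The gripper opens to 85 mm and grips with 20 to 120 N. Pads are 22 mm wide; open, the fingers measure 114 mm over their backs; the gripper's body (76 mm by 85 mm) begins 54 mm behind the grasp point. The pads swing forward as they close: fully open they stand 13 mm farther back than shut.
Start: joints at [-1.131, 0.353, 1.633, -0, 1.155, -0.002], TCP at [267.229, -564.993, 239.281] pointing down, gripper open.
Joint ranges: [-2.63, 2.63], [-0.92, 2.1], [0.06, 2.66], [-1.3, 4.44], [0, 2.69], [-3.02, 3.02]. Speed limits (rad/s): [2.22, 2.22, 2.79, 3.14, 3.14, 3.14].

INTERFACE

Orientations are given as [roll, pitch, yaw] about the fixed x, y, z axes, in that order (R = Rz(yaw) Ry(pitch) Rx(roll)).
In Python, from rig import * gives the robot as it stands.
- The arm moves only by the tool step_arm, never from a script. Its argument "motion" is a list of rows, each an object with "claw": the finger opening in mm, from 0 to 85.4; "delta_pos": the shift along the tool's x, y, z in mm, a list of three; "turn": the turn about the tool's z in rad. In form: [{"claw": claw, "delta_pos": [dx, dy, dz], "turn": turn}, ...]. A call has 1 to 8 rows; each row shifts and turns the commanded pose from where the row before left it, along the tool's axes as they then stand; what a row does not reach is not made up. A row lasts 1/12 s, in which the tool goes at most 41.7 mm and 7.16 degrees, less where a joint would pass 70% of its speed; a pose out of reach is approached as far as the arm can. A call is refused whole if a number of a shift passes 41.7 or a number of a turn 0.125, either way. A call with a gripper value outside its range is refused whole. The fingers move at their own pace and stop on an object; "force" is the grip in N (left out, the last holds). Time passes only in rows, so rows that do not move let the fingers close. It gives the time, the measured TCP pose, the force, the opening and the grip force at its end, in the units of the state.
- sense(): the state, without advancing time (a new reading comes with each control period).
- grab_frame(name): name is "scene" or "top" or "wrist"; returns a dict with "img" (420x560x3 uint8, red, green, blue), "vertical_fov" (degrees; the focal length in pixels is half the picture's height over the tangent of half this angle, whatever the lens; pixels are square), "cx", "cy" (the principal point, pixels), "R" (3x3) and "t" (3): a world point X has camera coordinates R X + t. Camera axes: x right, y down, z forward; pixel columns grow to the right and rows downward; lengths in mm; the calibration is good to about 2 mm. A picture is of the moment at which its call begins. There is no depth.
- sign_off(): hands the job in; it is judged then, once.
The state is a dict: "clock": time; "qpos": joint angles; "qvel": joint speeds; "joint_efforts": joint torques, N m; "eef_pos": TCP position; "tcp_rot": TCP orientation; "contact_force": force on the tool from outside, world axes, zero at the start; "wrist_torque": the same for the moment, N m; "opening": opening from 0.0 (shut) to 1.0 (fully open); "grasp_force": force on a finger pad.
Only numpy, scipy, OpenCV 4.12 (cv2) and the standard library are available. Lean on these libraries where they do the work, as an engineer would, in place of code of your own. Each camera call takes 0.05 s, during which the arm holds its last target. There are 200 camera calls.

## Working session

There is one attempt and no reset: what is moved stays moved. The work goes in short steps, Python scripts to look and compute and a tool call to move; the robot and the scene stay as the last step left them, time stands still between calls to the robot, and variables do not carry over. Pictures are saved under pics/ and viewed, at most 10 in all, crops included, and the job is handed in when it is done.

Besides the shell and the picture viewer there is one more tool, called after "Request:" by a JSON object that holds its "api" and its "payload". step_arm: Moves the arm, as the interface text tells. Its arguments: {"type":"object","properties":{"motion":{"type":"array","items":{"type":"object","properties":{"claw":{"type":"number"},"delta_pos":{"type":"array","items":{"type":"number"}},"turn":{"type":"number"}}}},"force":{"type":"number"}},"required":["motion"]}

```bash
mkdir -p pics
python3 - <<'E'
from rig import *
import cv2
s=sense();print({k:s[k] for k in('clock','eef_pos','tcp_rot','opening')})
for n in('scene','top'):
    f=grab_frame(n);cv2.imwrite(f'pics/{n}0.png',f['img'][...,::-1]);print(n,f['vertical_fov'],f['cx'],f['cy'],f['R'],f['t'])
E
```

```text
{'clock': 0.0, 'eef_pos': array([ 267.0011995 , -564.56792655,  238.53292919]), 'tcp_rot': array([-3.14012587e+00,  1.46078292e-05,  4.41755997e-01]), 'opening': 0.9977277596291428}
scene 48.537997598442814 285.6199362730631 203.05743050459674 [[ 0.50723242 -0.8614415  -0.02517567]
 [-0.34239274 -0.17462691 -0.92318615]
 [ 0.79087451  0.47688991 -0.38352774]] [-430.92976568  230.3508014  1031.30794612]
top 45.17806702909709 277.0167434276405 211.79982408645887 [[ 0.0179823  -0.99979217  0.00960487]
 [-0.99566892 -0.01878287 -0.0910528 ]
 [ 0.09121429 -0.00792593 -0.99579975]] [-204.94560607  553.48556794 1587.36502681]
```

View pics/top0.png

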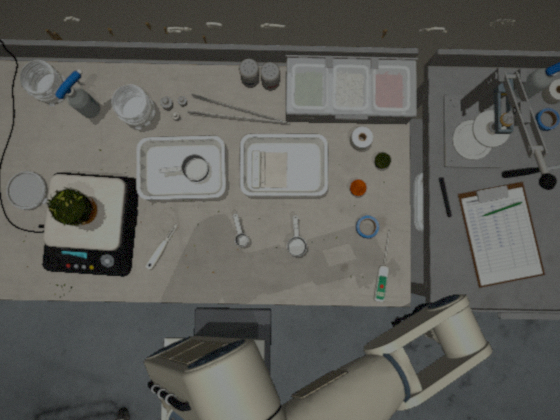

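View pics/scene0.png

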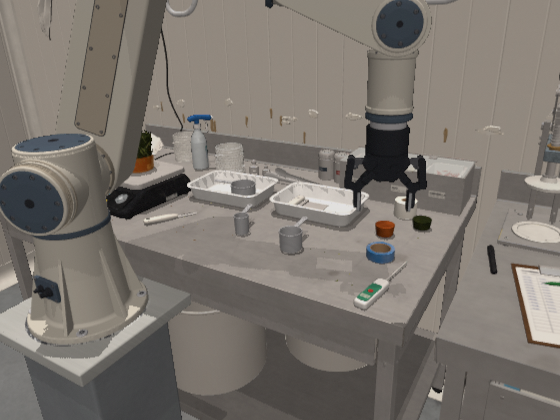

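The top view shows tray_b at (181,168) with the large cup at (195,168) and its handle pointing left. Tray_a is at (284,165) with the scraper at its left end. The small cup is at (243,241), the medium cup at (297,247), and the peeler at about (160,250). I'll zoom in for accurate pixel positions.

```bash
cat > h.py <<'E'
from rig import *
import numpy as np, cv2
def ray(f,u,v,z):
    h=f['img'].shape[0]/2/np.tan(np.radians(f['vertical_fov']/2)); R=np.array(f['R']);t=np.array(f['t'])
    d=R.T@np.array([(u-f['cx'])/h,(v-f['cy'])/h,1]);c=-R.T@t
    return c+d*(z-c[2])/d[2]
def proj(f,X):
    h=f['img'].shape[0]/2/np.tan(np.radians(f['vertical_fov']/2)); p=np.array(f['R'])@X+f['t']
    return h*p[:2]/p[2]+[f['cx'],f['cy']]
E
python3 - <<'E'
from h import *
f=grab_frame('top');np.savez('top.npz',**f)
c=f['img'][130:275,130:335,::-1];cv2.imwrite('pics/c1.png',cv2.resize(c,None,fx=3.9,fy=3.9,interpolation=cv2.INTER_CUBIC))
E
```

```text
(no output)
```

View pics/c1.png

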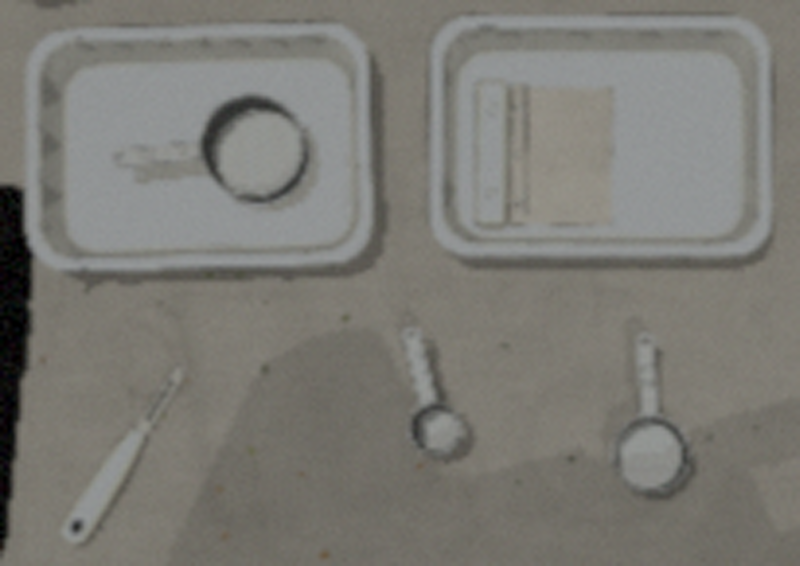

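Crop pixels (x3.9, offset 130):
- Large cup: rim (255,149), handle tip (117,156).
- Medium cup: rim (653,455), tip (645,335).
- Small cup: rim (441,431), tip (411,328).
- Peeler: butt (72,535), blade tip (180,370).
- Tray_a: outline 432..775 by 15..262.

Run:
```python
from h import *
f=dict(np.load('top.npz'))
for n,a,b,z in [('large',(255,149),(117,156),52),('med',(653,455),(645,335),53),('small',(441,431),(411,328),56),('peel',(68,540),(181,369),10),('trayA_x',(432,138),(775,138),50),('trayA_y',(604,15),(604,262),50),('trayB_x',(25,148),(377,148),50),('scraperhandle',(475,155),(507,155),18),('bladeend',(612,155),(612,225),4),('Afloor_x',(460,150),(745,150),3),('Afloor_y',(600,50),(600,240),3)]:
    A,B=[ray(f,p[0]/3.9+130,p[1]/3.9+130,z) for p in(a,b)]
    d=B-A;print(n,A.round(),B.round(),'len',np.linalg.norm(d).round(),'ang',np.arctan2(d[1],d[0]).round(3))
```

```text
large [688.  66.  52.] [681. 178.  52.] len 112.0 ang 1.642
med [ 447. -260.   53.] [ 543. -252.   53.] len 97.0 ang 0.081
small [463. -90.  56.] [545. -64.  56.] len 86.0 ang 0.307
peel [369. 215.  10.] [511. 128.  10.] len 166.0 ang -0.551
trayA_x [701. -77.  50.] [ 706. -356.   50.] len 279.0 ang -1.551
trayA_y [ 806. -215.   50.] [ 602. -218.   50.] len 204.0 ang -3.125
trayB_x [686. 253.  50.] [692. -32.  50.] len 285.0 ang -1.551
scraperhandle [ 693. -111.   18.] [ 694. -137.   18.] len 27.0 ang -1.551
bladeend [ 698. -225.    4.] [ 639. -226.    4.] len 59.0 ang -3.125
Afloor_x [700. -97.   3.] [ 704. -336.    3.] len 239.0 ang -1.551
Afloor_y [ 787. -213.    3.] [ 626. -216.    3.] len 161.0 ang -3.125
```

```bash
cat >> h.py <<'E'
from scipy.spatial.transform import Rotation as Ro
import math
def plan(*goals,start=None):
    """goals: (x,y,z,yaw); prints rows [dx,dy,dz],turn"""
    s=sense(); p=np.array(s['eef_pos']);yaw=s['tcp_rot'][2]
    if start is not None: p=np.array(start[:3],float);yaw=start[3]
    print('now',s['clock'],p.round(1),round(yaw,3))
    for g in goals:
        q=np.array(g[:3],float);dy=g[3]-yaw
        if len(g)<5: dy=(dy+np.pi)%(2*np.pi)-np.pi
        n=max(1,math.ceil(np.linalg.norm(q-p)/39),math.ceil(abs(dy)/.12)); end=yaw+dy
        for k in range(n,0,-1):
            M=Ro.from_euler('xyz',[np.pi,0,yaw]).as_matrix()
            d=(M.T@(q-p)/k).round(); t=round(-(end-yaw)/k,2)
            if k==1: d=(M.T@(q-p)).round(1); t=round(-(end-yaw),3)
            p=p+M@d; yaw-=t
            print(n-k,[float(v) for v in d],t)
        print('->',p.round(1),round(yaw,3))
E
python3 -c "
from h import *
plan((431,177,170,2.59,1))"
```

```text
now 0.15 [ 267.1 -564.7  238.7] 0.442
0 [23.0, -30.0, 3.0] -0.11
1 [26.0, -27.0, 3.0] -0.11
2 [29.0, -24.0, 3.0] -0.11
3 [32.0, -21.0, 4.0] -0.11
4 [34.0, -17.0, 3.0] -0.11
5 [36.0, -13.0, 4.0] -0.11
6 [37.0, -10.0, 3.0] -0.11
7 [38.0, -5.0, 4.0] -0.11
8 [38.0, -1.0, 3.0] -0.11
9 [38.0, 3.0, 4.0] -0.11
10 [37.0, 7.0, 3.0] -0.1
11 [36.0, 11.0, 4.0] -0.11
12 [35.0, 15.0, 3.0] -0.1
13 [33.0, 18.0, 4.0] -0.11
14 [31.0, 22.0, 3.0] -0.1
15 [29.0, 25.0, 4.0] -0.11
16 [26.0, 27.0, 3.0] -0.1
17 [23.0, 30.0, 4.0] -0.11
18 [20.0, 33.0, 3.0] -0.1
19 [17.3, 34.1, 3.7] -0.108
-> [431.  177.1 170. ] 2.59
```

Request:
{"api": "step_arm", "payload": {"motion": [{"claw":60,"delta_pos":[23,-30,3],"turn":-0.11},{"claw":60,"delta_pos":[26,-27,3],"turn":-0.11},{"claw":60,"delta_pos":[29,-24,3],"turn":-0.11},{"claw":60,"delta_pos":[32,-21,4],"turn":-0.11},{"claw":60,"delta_pos":[34,-17,3],"turn":-0.11},{"claw":60,"delta_pos":[36,-13,4],"turn":-0.11},{"claw":60,"delta_pos":[37,-10,3],"turn":-0.11},{"claw":60,"delta_pos":[38,-5,4],"turn":-0.11}], "force": 60}}

```text
clock: 0.82
eef_pos: [333.2, -266.4, 212.1]
tcp_rot: [3.142, -0.0, 1.327]
contact_force: [1.1, 0.3, -0.3]
opening: 0.705
grasp_force: 0.0
```

Request:
{"api": "step_arm", "payload": {"motion": [{"claw":60,"delta_pos":[38,-1,3],"turn":-0.11},{"claw":60,"delta_pos":[38,3,4],"turn":-0.11},{"claw":60,"delta_pos":[37,7,3],"turn":-0.1},{"claw":60,"delta_pos":[36,11,4],"turn":-0.11},{"claw":60,"delta_pos":[35,15,3],"turn":-0.1},{"claw":60,"delta_pos":[33,18,4],"turn":-0.11},{"claw":60,"delta_pos":[31,22,3],"turn":-0.1},{"claw":60,"delta_pos":[29,25,4],"turn":-0.11}]}}

```text
clock: 1.48
eef_pos: [400.0, 29.8, 184.4]
tcp_rot: [3.141, 0.0, 2.177]
contact_force: [0.5, -0.2, -0.2]
opening: 0.706
grasp_force: 0.0
```

Request:
{"api": "step_arm", "payload": {"motion": [{"claw":60,"delta_pos":[26,27,3],"turn":-0.1},{"claw":60,"delta_pos":[23,30,4],"turn":-0.11},{"claw":60,"delta_pos":[20,33,3],"turn":-0.1},{"claw":60,"delta_pos":[17,34,4],"turn":-0.11},{"claw":60,"delta_pos":[0,0,0],"turn":0}]}}

```text
clock: 1.9
eef_pos: [432.7, 182.0, 170.1]
tcp_rot: [3.139, 0.0, 2.602]
contact_force: [0.1, -1.0, 0.3]
opening: 0.702
grasp_force: 0.0
```

Run:
```python
from h import *
f=grab_frame('wrist');np.savez('w1.npz',**f);cv2.imwrite('pics/w1.png',f['img'][...,::-1])
print([proj(f,np.array(p)).round() for p in((431,177,16),(367.5,216.5,10),(512.5,127.5,5))])
plan((431,177,60,2.59))
```

```text
[array([269., 196.]), array([270., 105.]), array([269., 290.])]
now 1.95 [431.6 179.4 169.9] 2.597
0 [-0.0, -1.0, 37.0] 0.0
1 [-0.0, -1.0, 36.0] 0.0
2 [-0.7, -0.3, 36.9] 0.007
-> [431. 177.  60.] 2.59
```

View pics/w1.png

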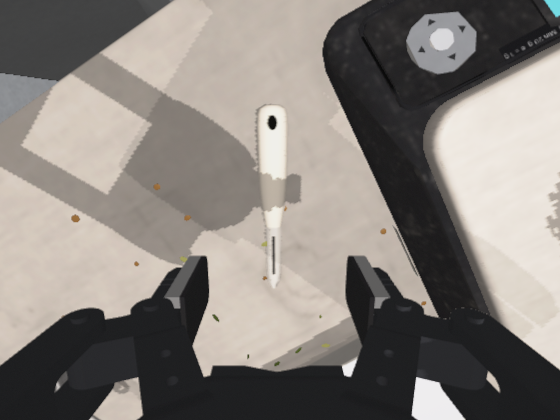

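Wrist view: peeler butt at (271,104), blade tip at (275,288), handle centre near (273,195). The scale is clear of the fingers.

Run:
```python
from h import *
f=dict(np.load('w1.npz'))
A=ray(f,271.5,104,10);B=ray(f,275,288,5);d=(B-A)[:2];L=np.linalg.norm(d);print(A,B,L,np.arctan2(d[1],d[0]))
g=A[:2]+d/L*75;yaw=np.arctan2(d[1],d[0])+np.pi;print(g,yaw)
plan((*g,90,yaw),(*g,12,yaw))
```

```text
[367.199372   217.70864161  10.        ] [513.90938029 132.98735114   5.        ] 169.41524013879646 -0.5236919528564394
[432.14778285 180.20258973] 2.6179007007333537
now 1.95 [431.6 179.4 169.9] 2.597
0 [-0.0, 0.0, 27.0] -0.01
1 [-0.0, 0.0, 26.0] -0.01
2 [-0.0, 1.0, 26.9] -0.001
-> [432.1 180.2  90. ] 2.618
0 [-0.0, -0.0, 39.0] 0.0
1 [-0.0, -0.0, 39.0] 0.0
-> [432.1 180.2  12. ] 2.618
```

Request:
{"api": "step_arm", "payload": {"motion": [{"claw":50,"delta_pos":[0,2,27],"turn":-0.02},{"claw":50,"delta_pos":[0,1,27],"turn":-0.01},{"claw":50,"delta_pos":[0,0,26],"turn":0},{"claw":50,"delta_pos":[0,0,39],"turn":0},{"claw":50,"delta_pos":[0,0,39],"turn":0},{"claw":50,"delta_pos":[0,0,0],"turn":0},{"claw":50,"delta_pos":[0,0,0],"turn":0}]}}

```text
clock: 2.53
eef_pos: [431.3, 177.5, 10.4]
tcp_rot: [-3.137, -0.003, 2.62]
contact_force: [-0.1, -0.2, 0.2]
opening: 0.588
grasp_force: 0.0
```

Request:
{"api": "step_arm", "payload": {"motion": [{"claw":35,"delta_pos":[0,2,0],"turn":0},{"claw":10,"delta_pos":[0,0,0],"turn":0},{"claw":10,"delta_pos":[0,0,0],"turn":0},{"claw":10,"delta_pos":[0,0,0],"turn":0},{"claw":10,"delta_pos":[0,0,0],"turn":0},{"claw":10,"delta_pos":[0,0,0],"turn":0}]}}

```text
clock: 3.03
eef_pos: [434.6, 180.9, 13.8]
tcp_rot: [3.14, 0.002, 2.622]
contact_force: [-0.9, -2.2, 8.9]
opening: 0.236
grasp_force: 59.9
```

Run:
```python
from h import *
plan((440,175,150,2.62),(701,-240,130,2.29))
```

```text
now 3.0333 [434.6 180.9  13.8] 2.622
0 [-2.0, -1.0, -34.0] 0.0
1 [-2.0, -0.0, -34.0] 0.0
2 [-2.0, -1.0, -34.0] 0.0
3 [-1.6, -0.5, -34.2] 0.002
-> [440. 175. 150.] 2.62
0 [-33.0, -18.0, 2.0] 0.03
1 [-34.0, -17.0, 1.0] 0.02
2 [-34.0, -16.0, 2.0] 0.03
3 [-35.0, -15.0, 1.0] 0.02
4 [-35.0, -14.0, 2.0] 0.03
5 [-35.0, -13.0, 1.0] 0.02
6 [-36.0, -12.0, 2.0] 0.03
7 [-36.0, -11.0, 1.0] 0.02
8 [-36.0, -11.0, 2.0] 0.03
9 [-36.0, -10.0, 1.0] 0.02
10 [-37.0, -9.0, 2.0] 0.03
11 [-37.0, -8.0, 1.0] 0.02
12 [-36.9, -6.6, 2.0] 0.03
-> [ 701. -240.  130.] 2.29
```

Request:
{"api": "step_arm", "payload": {"motion": [{"claw":10,"delta_pos":[-2,-1,-20],"turn":0},{"claw":10,"delta_pos":[-2,0,-38],"turn":0},{"claw":10,"delta_pos":[-2,-1,-38],"turn":0},{"claw":10,"delta_pos":[-2,0,-38],"turn":0},{"claw":10,"delta_pos":[-33,-18,0],"turn":0.03},{"claw":10,"delta_pos":[-34,-17,1],"turn":0.02},{"claw":10,"delta_pos":[-34,-16,1],"turn":0.03},{"claw":10,"delta_pos":[-35,-15,1],"turn":0.02}]}}

```text
clock: 3.7
eef_pos: [520.8, 45.5, 144.8]
tcp_rot: [3.14, 0.002, 2.521]
contact_force: [0.7, 0.7, -1.7]
opening: 0.239
grasp_force: 59.0
```

Request:
{"api": "step_arm", "payload": {"motion": [{"claw":10,"delta_pos":[-35,-14,2],"turn":0.03},{"claw":10,"delta_pos":[-35,-13,1],"turn":0.02},{"claw":10,"delta_pos":[-36,-12,2],"turn":0.03},{"claw":10,"delta_pos":[-36,-11,1],"turn":0.02},{"claw":10,"delta_pos":[-36,-11,2],"turn":0.03},{"claw":10,"delta_pos":[-36,-10,1],"turn":0.02},{"claw":10,"delta_pos":[-37,-9,2],"turn":0.03},{"claw":10,"delta_pos":[-37,-8,1],"turn":0.02}]}}

```text
clock: 4.37
eef_pos: [681.7, -209.7, 132.0]
tcp_rot: [3.141, 0.0, 2.32]
contact_force: [0.2, -0.4, -1.1]
opening: 0.232
grasp_force: 59.0
```

Request:
{"api": "step_arm", "payload": {"motion": [{"claw":10,"delta_pos":[-37,-7,2],"turn":0.03},{"claw":10,"delta_pos":[0,0,0],"turn":0},{"claw":10,"delta_pos":[0,0,0],"turn":0},{"claw":10,"delta_pos":[0,0,0],"turn":0}]}}

```text
clock: 4.7
eef_pos: [700.8, -239.6, 129.4]
tcp_rot: [-3.142, -0.001, 2.291]
contact_force: [0.1, 0.3, -0.9]
opening: 0.239
grasp_force: 59.0
```

Run:
```python
from h import *
f=grab_frame('wrist');np.savez('w2.npz',**f);cv2.imwrite('pics/w2.png',f['img'][...,::-1])
plan((700,-240,30,2.29))
```

```text
now 4.75 [ 700.7 -239.   129.6] 2.292
0 [-0.0, -0.0, 33.0] 0.0
1 [-0.0, -1.0, 33.0] 0.0
2 [-0.3, -0.2, 33.6] 0.002
-> [ 700. -240.   30.] 2.29
```

View pics/w2.png

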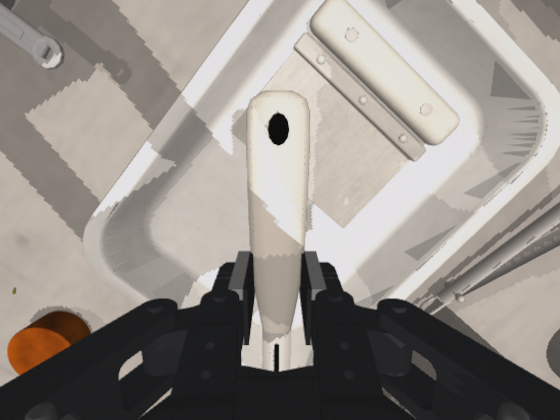

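The peeler is held straight along the tool x axis, with its butt at (278,100). The tray is underneath, with the scraper at the upper right. Lowering now.

Request:
{"api": "step_arm", "payload": {"motion": [{"claw":10,"delta_pos":[0,0,33],"turn":0},{"claw":10,"delta_pos":[0,-1,33],"turn":0},{"claw":10,"delta_pos":[0,0,27],"turn":0},{"claw":10,"delta_pos":[0,0,10],"turn":0},{"claw":10,"delta_pos":[0,0,5],"turn":0},{"claw":10,"delta_pos":[0,0,2],"turn":0},{"claw":10,"delta_pos":[0,0,0],"turn":0},{"claw":10,"delta_pos":[0,0,0],"turn":0}]}}

```text
clock: 5.42
eef_pos: [701.9, -240.6, 21.3]
tcp_rot: [3.14, 0.002, 2.292]
contact_force: [0.2, 0.8, -0.7]
opening: 0.234
grasp_force: 59.0
```

Request:
{"api": "step_arm", "payload": {"motion": [{"claw":10,"delta_pos":[0,0,2],"turn":0},{"claw":10,"delta_pos":[0,0,2],"turn":0},{"claw":10,"delta_pos":[0,0,0],"turn":0}]}}

```text
clock: 5.67
eef_pos: [702.0, -240.9, 17.6]
tcp_rot: [3.14, 0.002, 2.292]
contact_force: [-1.4, 1.0, 8.7]
opening: 0.239
grasp_force: 60.1
```

Contact. Releasing.

Request:
{"api": "step_arm", "payload": {"motion": [{"claw":45,"delta_pos":[0,0,0],"turn":0},{"claw":45,"delta_pos":[0,0,0],"turn":0},{"claw":45,"delta_pos":[0,0,0],"turn":0},{"claw":45,"delta_pos":[0,0,-20],"turn":0},{"claw":45,"delta_pos":[0,0,-30],"turn":0},{"claw":45,"delta_pos":[0,0,-38],"turn":0},{"claw":45,"delta_pos":[0,0,-38],"turn":0}]}}

```text
clock: 6.25
eef_pos: [699.8, -240.2, 141.6]
tcp_rot: [-3.14, -0.002, 2.292]
contact_force: [1.3, -0.2, 0.1]
opening: 0.527
grasp_force: 0.0
```

Run:
```python
from h import *
plan((514,-255,150,3.22))
f=grab_frame('wrist');cv2.imwrite('pics/w3.png',f['img'][...,::-1])
```

```text
now 6.25 [ 699.8 -240.2  141.6] 2.292
0 [14.0, -19.0, -1.0] -0.12
1 [16.0, -17.0, -1.0] -0.12
2 [18.0, -15.0, -1.0] -0.11
3 [19.0, -13.0, -1.0] -0.12
4 [21.0, -10.0, -1.0] -0.11
5 [22.0, -8.0, -1.0] -0.12
6 [23.0, -5.0, -1.0] -0.11
7 [22.7, -2.6, -1.4] -0.118
-> [ 514. -255.  150.] 3.22
```

View pics/w3.png

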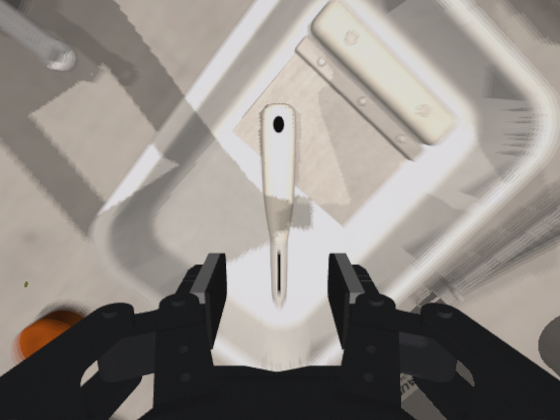

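The peeler lies flat inside tray_a, butt at (278,104), tip at (279,303), clear of the walls. On to the medium cup.

Request:
{"api": "step_arm", "payload": {"motion": [{"claw":50,"delta_pos":[14,-19,-1],"turn":-0.12},{"claw":50,"delta_pos":[16,-17,-1],"turn":-0.12},{"claw":50,"delta_pos":[18,-15,-1],"turn":-0.11},{"claw":50,"delta_pos":[19,-13,-1],"turn":-0.12},{"claw":50,"delta_pos":[21,-10,-1],"turn":-0.11},{"claw":50,"delta_pos":[22,-8,-1],"turn":-0.12},{"claw":50,"delta_pos":[23,-5,-1],"turn":-0.11},{"claw":50,"delta_pos":[23,-3,-1],"turn":-0.12}]}}

```text
clock: 6.97
eef_pos: [513.3, -255.6, 149.2]
tcp_rot: [-3.142, 0.0, -3.056]
contact_force: [0.4, -0.4, -0.7]
opening: 0.586
grasp_force: 0.0
```

Request:
{"api": "step_arm", "payload": {"motion": [{"claw":50,"delta_pos":[0,0,0],"turn":0},{"claw":50,"delta_pos":[0,0,0],"turn":0},{"claw":50,"delta_pos":[0,0,0],"turn":0}]}}

```text
clock: 7.22
eef_pos: [515.4, -256.0, 149.6]
tcp_rot: [-3.141, 0.001, -3.064]
contact_force: [0.6, -0.6, 0.3]
opening: 0.583
grasp_force: 0.0
```

Run:
```python
from h import *
f=grab_frame('wrist');np.savez('w4.npz',**f);cv2.imwrite('pics/w4.png',f['img'][...,::-1])
s=sense();print(s['eef_pos'],s['tcp_rot'],[proj(f,np.array(p)).round() for p in((447,-260,53),(543,-252,53))])
```

```text
[ 515.62092106 -255.91480396  149.46451431] [-3.14107615e+00  1.13751565e-03 -3.06332459e+00] [array([277., 111.]), array([278., 250.])]
```

View pics/w4.png

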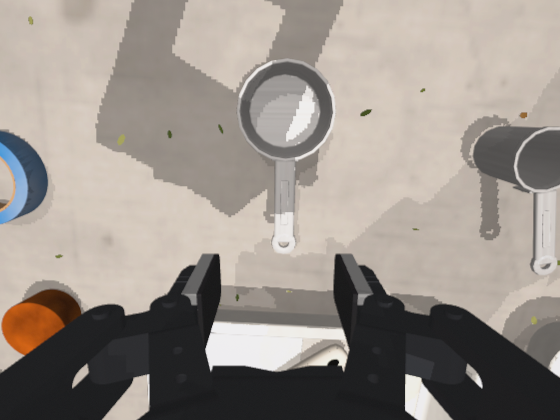

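Medium cup: rim centre (286,109.5), handle tip (284,251). The small cup is partly visible at the right.

Run:
```python
from h import *
f=dict(np.load('w4.npz'))
A=ray(f,286,109.5,53);B=ray(f,284,251.5,53);d=(B-A)[:2];L=np.linalg.norm(d);a=np.arctan2(d[1],d[0]);print(A,B,L,a)
W=ray(f,238,109,53)-ray(f,334,109,53);print('dia',np.linalg.norm(W))
g=A[:2]+d/L*67;yaw=a+np.pi
print(g,yaw);plan((*g,80,yaw),(*g,52,yaw))
```

```text
[ 445.60975662 -254.62205529   53.        ] [ 543.62287117 -247.64099821   53.        ] 98.26141553064281 0.0711056648299994
dia 61.657174216058515
[ 512.44045145 -249.86198928] 3.2126983184197924
now 7.2667 [ 515.6 -255.9  149.5] -3.063
0 [1.0, 3.0, 35.0] 0.0
1 [1.7, 3.3, 34.5] 0.007
-> [ 512.4 -249.8   80. ] -3.07
0 [-0.0, -0.0, 28.0] 0.0
-> [ 512.4 -249.8   52. ] -3.07
```

Request:
{"api": "step_arm", "payload": {"motion": [{"claw":45,"delta_pos":[1,3,35],"turn":0},{"claw":45,"delta_pos":[2,3,35],"turn":0.01},{"claw":45,"delta_pos":[0,0,28],"turn":0},{"claw":45,"delta_pos":[0,0,0],"turn":0},{"claw":45,"delta_pos":[0,0,0],"turn":0},{"claw":30,"delta_pos":[0,0,0],"turn":0},{"claw":20,"delta_pos":[0,0,0],"turn":0}], "force": 90}}

```text
clock: 7.85
eef_pos: [512.8, -250.6, 53.1]
tcp_rot: [-3.14, 0.003, -3.071]
contact_force: [0.7, 0.0, -0.7]
opening: 0.254
grasp_force: 0.0
```

Request:
{"api": "step_arm", "payload": {"motion": [{"claw":5,"delta_pos":[0,0,0],"turn":0},{"claw":5,"delta_pos":[0,0,0],"turn":0},{"claw":5,"delta_pos":[0,0,0],"turn":0},{"claw":5,"delta_pos":[0,0,0],"turn":0}]}}

```text
clock: 8.18
eef_pos: [513.0, -250.7, 53.0]
tcp_rot: [-3.14, 0.004, -3.072]
contact_force: [3.3, 1.2, 6.3]
opening: 0.117
grasp_force: 88.2
```

Run:
```python
from h import *
plan((525,-240,155,-3.07),(755,-30,155,-3.07))
```

```text
now 8.1833 [ 513.  -250.7   53. ] -3.072
0 [-4.0, 3.0, -34.0] -0.0
1 [-4.0, 3.0, -34.0] -0.0
2 [-4.7, 3.8, -34.0] -0.002
-> [ 525. -240.  155.] -3.07
0 [-31.0, 24.0, 0.0] 0.0
1 [-31.0, 24.0, 0.0] 0.0
2 [-30.0, 24.0, 0.0] 0.0
3 [-31.0, 24.0, 0.0] 0.0
4 [-30.0, 24.0, 0.0] 0.0
5 [-31.0, 24.0, 0.0] 0.0
6 [-30.0, 24.0, 0.0] 0.0
7 [-30.5, 25.0, 0.0] 0.0
-> [755. -30. 155.] -3.07
```

Request:
{"api": "step_arm", "payload": {"motion": [{"claw":5,"delta_pos":[-1,1,-20],"turn":0},{"claw":5,"delta_pos":[-4,3,-28],"turn":0},{"claw":5,"delta_pos":[-4,3,-28],"turn":0},{"claw":5,"delta_pos":[-4,3,-26],"turn":0},{"claw":5,"delta_pos":[-15,12,0],"turn":0},{"claw":5,"delta_pos":[-31,24,0],"turn":0},{"claw":5,"delta_pos":[-31,24,0],"turn":0},{"claw":5,"delta_pos":[-30,24,0],"turn":0}]}}

```text
clock: 8.85
eef_pos: [625.1, -146.9, 154.2]
tcp_rot: [-3.141, 0.001, -3.073]
contact_force: [0.6, -1.3, -2.1]
opening: 0.121
grasp_force: 88.5
```

Request:
{"api": "step_arm", "payload": {"motion": [{"claw":5,"delta_pos":[-31,24,0],"turn":0},{"claw":5,"delta_pos":[-30,24,0],"turn":0},{"claw":5,"delta_pos":[-31,24,0],"turn":0},{"claw":5,"delta_pos":[-30,24,0],"turn":0},{"claw":5,"delta_pos":[-15,13,0],"turn":0},{"claw":5,"delta_pos":[0,0,0],"turn":0},{"claw":5,"delta_pos":[0,0,0],"turn":0},{"claw":5,"delta_pos":[0,0,0],"turn":0}]}}

```text
clock: 9.52
eef_pos: [752.2, -29.9, 153.0]
tcp_rot: [-3.141, -0.001, -3.071]
contact_force: [-0.2, 0.8, -0.8]
opening: 0.117
grasp_force: 88.5
```

Run:
```python
from h import *
f=grab_frame('wrist');np.savez('w5.npz',**f);cv2.imwrite('pics/w5.png',f['img'][...,::-1])
s=sense();print(s['eef_pos'],s['tcp_rot'],proj(f,np.array((688,66,52))))
```

```text
[752.1371871  -30.32167368 153.19101026] [-3.14139576e+00 -1.13162468e-03 -3.07199249e+00] [426.14103876 129.005414  ]
```

View pics/w5.png

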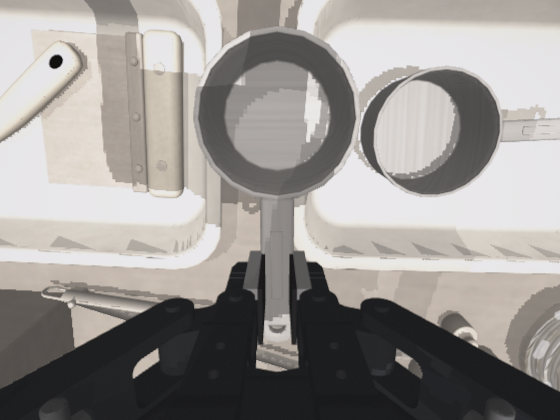

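Wrist view: the held medium cup's rim is centred at (277,112). The large cup's rim is centred at (437,131), with its handle to the right.

Run:
```python
from h import *
f=dict(np.load('w5.npz'))
H=ray(f,277,112,153);Lg=ray(f,437,131,52)
print(H,Lg,'dias',np.linalg.norm(ray(f,196,112,153)-ray(f,358,112,153)),np.linalg.norm(ray(f,373,131,52)-ray(f,502,131,52)))
print('camera',-f['R'].T@f['t'])
```

```text
[684.05410509 -33.72767505 153.        ] [688.76799605  73.45501935  52.        ] dias 60.92854487424659 85.89687172882732
camera [683.88014061 -33.75588576 288.39282847]
```

Request:
{"api": "step_arm", "payload": {"motion": [{"claw":5,"delta_pos":[-3,20,0],"turn":0},{"claw":5,"delta_pos":[-3,32,0],"turn":0},{"claw":5,"delta_pos":[-3,32,0],"turn":0},{"claw":5,"delta_pos":[-2,20,0],"turn":0},{"claw":5,"delta_pos":[0,0,0],"turn":0},{"claw":5,"delta_pos":[0,0,0],"turn":0},{"claw":5,"delta_pos":[0,0,20],"turn":0},{"claw":5,"delta_pos":[0,0,10],"turn":0}]}}

```text
clock: 10.23
eef_pos: [756.2, 73.1, 122.5]
tcp_rot: [-3.141, -0.0, -3.073]
contact_force: [-0.3, -0.5, -1.2]
opening: 0.118
grasp_force: 88.5
```

Request:
{"api": "step_arm", "payload": {"motion": [{"claw":5,"delta_pos":[0,0,8],"turn":0},{"claw":5,"delta_pos":[0,0,8],"turn":0},{"claw":5,"delta_pos":[0,0,4],"turn":0},{"claw":5,"delta_pos":[0,0,0],"turn":0}]}}

```text
clock: 10.57
eef_pos: [756.2, 74.4, 102.0]
tcp_rot: [-3.142, -0.002, -3.072]
contact_force: [0.1, -0.2, -1.9]
opening: 0.118
grasp_force: 88.5
```

It's below the rim with no contact. Continuing down.

Request:
{"api": "step_arm", "payload": {"motion": [{"claw":5,"delta_pos":[0,0,10],"turn":0},{"claw":5,"delta_pos":[0,0,10],"turn":0},{"claw":5,"delta_pos":[0,0,10],"turn":0},{"claw":5,"delta_pos":[0,0,8],"turn":0},{"claw":5,"delta_pos":[0,0,3],"turn":0},{"claw":5,"delta_pos":[0,0,0],"turn":0}]}}

```text
clock: 11.07
eef_pos: [756.0, 75.1, 60.6]
tcp_rot: [-3.142, -0.002, -3.071]
contact_force: [-0.2, 1.0, -0.5]
opening: 0.123
grasp_force: 88.5
```

Request:
{"api": "step_arm", "payload": {"motion": [{"claw":5,"delta_pos":[0,0,2],"turn":0},{"claw":5,"delta_pos":[0,0,0],"turn":0}]}}

```text
clock: 11.23
eef_pos: [757.1, 75.1, 60.4]
tcp_rot: [-3.142, 0.0, -3.071]
contact_force: [0.5, 0.7, -1.5]
opening: 0.117
grasp_force: 88.5
```

Request:
{"api": "step_arm", "payload": {"motion": [{"claw":5,"delta_pos":[0,0,2],"turn":0},{"claw":5,"delta_pos":[0,0,0],"turn":0},{"claw":5,"delta_pos":[0,0,0],"turn":0}]}}

```text
clock: 11.48
eef_pos: [757.0, 75.1, 58.6]
tcp_rot: [3.142, 0.0, -3.071]
contact_force: [0.1, -0.3, -0.6]
opening: 0.122
grasp_force: 88.5
```

Request:
{"api": "step_arm", "payload": {"motion": [{"claw":5,"delta_pos":[0,0,2],"turn":0},{"claw":5,"delta_pos":[0,0,0],"turn":0},{"claw":5,"delta_pos":[0,0,0],"turn":0}]}}

```text
clock: 11.73
eef_pos: [757.8, 75.2, 57.3]
tcp_rot: [3.142, 0.002, -3.071]
contact_force: [0.9, 0.2, 4.8]
opening: 0.119
grasp_force: 89.1
```

Seated: contact at z 57, as expected. Releasing, then to the small cup.

Request:
{"api": "step_arm", "payload": {"motion": [{"claw":32,"delta_pos":[0,0,0],"turn":0},{"claw":32,"delta_pos":[0,0,0],"turn":0},{"claw":32,"delta_pos":[0,0,0],"turn":0},{"claw":32,"delta_pos":[0,0,-15],"turn":0},{"claw":32,"delta_pos":[0,0,-25],"turn":0},{"claw":40,"delta_pos":[0,0,-35],"turn":0},{"claw":40,"delta_pos":[0,0,-20],"turn":0},{"claw":40,"delta_pos":[0,0,0],"turn":0}]}}

```text
clock: 12.4
eef_pos: [759.9, 75.4, 158.4]
tcp_rot: [3.141, 0.009, -3.071]
contact_force: [1.0, -0.8, 0.5]
opening: 0.467
grasp_force: 0.0
```

Run:
```python
from h import *
f=grab_frame('wrist');np.savez('w6.npz',**f)
plan((517,-68,150,-2.83))
```

```text
now 12.45 [758.7  75.3 155.7] -3.071
0 [31.0, -16.0, 1.0] -0.03
1 [32.0, -15.0, 1.0] -0.03
2 [32.0, -14.0, 1.0] -0.03
3 [33.0, -13.0, 1.0] -0.03
4 [33.0, -12.0, 0.0] -0.03
5 [33.0, -11.0, 1.0] -0.03
6 [34.0, -9.0, 0.0] -0.03
7 [34.2, -8.6, 0.7] -0.031
-> [517. -68. 150.] -2.83
```

Request:
{"api": "step_arm", "payload": {"motion": [{"claw":40,"delta_pos":[31,-16,1],"turn":-0.03},{"claw":40,"delta_pos":[32,-15,1],"turn":-0.03},{"claw":40,"delta_pos":[32,-14,1],"turn":-0.03},{"claw":40,"delta_pos":[33,-13,1],"turn":-0.03},{"claw":40,"delta_pos":[33,-12,0],"turn":-0.03},{"claw":40,"delta_pos":[33,-11,1],"turn":-0.03},{"claw":40,"delta_pos":[34,-9,0],"turn":-0.03},{"claw":40,"delta_pos":[34,-9,1],"turn":-0.03}]}}

```text
clock: 13.12
eef_pos: [513.1, -68.9, 144.8]
tcp_rot: [3.141, -0.001, -2.83]
contact_force: [-0.5, -1.3, -0.6]
opening: 0.469
grasp_force: 0.0
```

Request:
{"api": "step_arm", "payload": {"motion": [{"claw":40,"delta_pos":[0,0,0],"turn":0},{"claw":40,"delta_pos":[0,0,0],"turn":0},{"claw":40,"delta_pos":[0,0,0],"turn":0}]}}

```text
clock: 13.37
eef_pos: [515.8, -68.5, 145.4]
tcp_rot: [-3.142, 0.001, -2.832]
contact_force: [0.4, -0.1, 0.3]
opening: 0.467
grasp_force: 0.0
```

Run:
```python
from h import *
f=grab_frame('wrist');np.savez('w7.npz',**f);a=np.load('w6.npz')['img']
# left: nest view cols 80..480 ; right: small cup cols 80..480
im=np.hstack([a[:,80:480],f['img'][:,80:480]]);cv2.imwrite('pics/w67.png',im[...,::-1])
s=sense();print(s['eef_pos'],s['tcp_rot'],[proj(f,np.array(p)).round() for p in((463,-90,56),(545,-64,56))])
```

```text
[516.36165678 -68.25683495 145.40032855] [-3.14144300e+00  7.84748426e-04 -2.83167839e+00] [array([269., 130.]), array([269., 256.])]
```

View pics/w67.png

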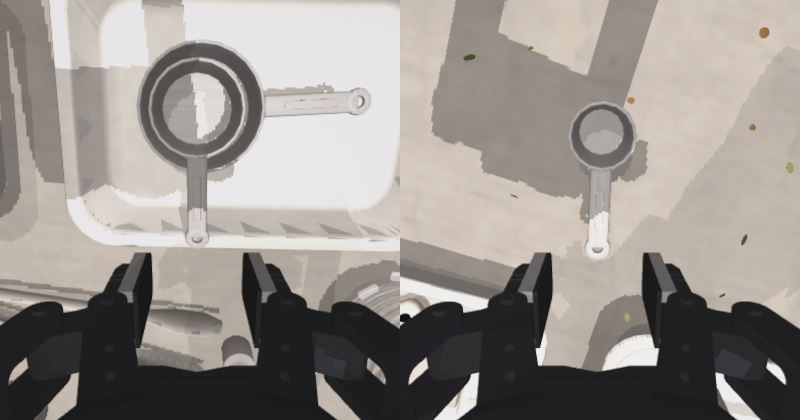

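Left half: the medium cup is nested and level in the large one, rim centre (276,107), handle pointing down the image. Right half: small cup rim (282.5,137), handle tip (278,260).

Run:
```python
from h import *
f=dict(np.load('w6.npz'));print('med nested',ray(f,276,107,57),'tip',ray(f,277,245,57))
f=dict(np.load('w7.npz'))
A=ray(f,282.5,137,56);B=ray(f,278,260.5,56);d=(B-A)[:2];L=np.linalg.norm(d);a=np.arctan2(d[1],d[0]);print(A,B,L,a)
g=A[:2]+d/L*57;yaw=a-np.pi
print(g,yaw);plan((*g,80,yaw),(*g,55,yaw))
```

```text
med nested [689.80227063  70.85816796  57.        ] tip [786.3846888   78.40761876  57.        ]
[464.48503821 -80.21057505  56.        ] [546.47257211 -56.85440023  56.        ] 85.24943763487664 0.277523274048548
[519.3040442 -64.5940267] -2.8640693795412453
now 13.4167 [516.4 -68.3 145.4] -2.832
0 [-2.0, 1.0, 33.0] 0.02
1 [-1.9, 1.6, 32.4] 0.012
-> [519.3 -64.6  80. ] -2.864
0 [0.0, 0.0, 25.0] 0.0
-> [519.3 -64.6  55. ] -2.864
```

Request:
{"api": "step_arm", "payload": {"motion": [{"claw":40,"delta_pos":[-2,1,33],"turn":0.02},{"claw":40,"delta_pos":[-2,2,32],"turn":0.01},{"claw":40,"delta_pos":[0,0,25],"turn":0},{"claw":40,"delta_pos":[0,0,0],"turn":0},{"claw":40,"delta_pos":[0,0,0],"turn":0},{"claw":28,"delta_pos":[0,0,0],"turn":0},{"claw":20,"delta_pos":[0,0,0],"turn":0}]}}

```text
clock: 14.0
eef_pos: [519.9, -64.4, 56.8]
tcp_rot: [-3.141, 0.002, -2.861]
contact_force: [0.1, -0.0, 0.3]
opening: 0.239
grasp_force: 0.0
```

Request:
{"api": "step_arm", "payload": {"motion": [{"claw":5,"delta_pos":[0,0,0],"turn":0},{"claw":5,"delta_pos":[0,0,0],"turn":0},{"claw":5,"delta_pos":[0,0,0],"turn":0},{"claw":5,"delta_pos":[0,0,0],"turn":0}]}}

```text
clock: 14.33
eef_pos: [520.2, -64.5, 56.6]
tcp_rot: [-3.14, 0.004, -2.862]
contact_force: [3.5, 0.6, 6.4]
opening: 0.116
grasp_force: 88.3
```

Run:
```python
from h import *
plan((520,-64,165,-2.86),(711,17,165,1.94))
```

```text
now 14.3333 [520.2 -64.5  56.6] -2.862
0 [0.0, 0.0, -36.0] -0.0
1 [0.0, 0.0, -36.0] -0.0
2 [0.0, 0.6, -36.4] -0.002
-> [520. -64. 165.] -2.86
0 [-16.0, 2.0, 0.0] 0.11
1 [-16.0, 4.0, 0.0] 0.11
2 [-15.0, 5.0, 0.0] 0.11
3 [-14.0, 7.0, 0.0] 0.12
4 [-13.0, 9.0, 0.0] 0.11
5 [-12.0, 10.0, 0.0] 0.12
6 [-11.0, 11.0, 0.0] 0.11
7 [-10.0, 13.0, 0.0] 0.12
8 [-8.0, 14.0, 0.0] 0.11
9 [-7.0, 14.0, 0.0] 0.12
10 [-5.0, 15.0, 0.0] 0.11
11 [-4.0, 16.0, 0.0] 0.12
12 [-1.3, 15.9, 0.0] 0.114
-> [711.  17. 165.] -4.344
```

Request:
{"api": "step_arm", "payload": {"motion": [{"claw":5,"delta_pos":[0,0,-25],"turn":0},{"claw":5,"delta_pos":[0,0,-42],"turn":0}]}}

```text
out of range: row 2 has -42, outside -41.7 to 41.7
```

Request:
{"api": "step_arm", "payload": {"motion": [{"claw":5,"delta_pos":[0,0,-25],"turn":0},{"claw":5,"delta_pos":[0,0,-42],"turn":0},{"claw":5,"delta_pos":[0,0,-42],"turn":0},{"claw":5,"delta_pos":[-16,2,0],"turn":0.11},{"claw":5,"delta_pos":[-16,4,0],"turn":0.11},{"claw":5,"delta_pos":[-15,5,0],"turn":0.11},{"claw":5,"delta_pos":[-14,7,0],"turn":0.12},{"claw":5,"delta_pos":[-13,9,0],"turn":0.11}]}}

```text
out of range: row 2 has -42, outside -41.7 to 41.7
```

Request:
{"api": "step_arm", "payload": {"motion": [{"claw":5,"delta_pos":[0,0,-30],"turn":0},{"claw":5,"delta_pos":[0,0,-39],"turn":0},{"claw":5,"delta_pos":[0,0,-39],"turn":0},{"claw":5,"delta_pos":[-16,2,0],"turn":0.11},{"claw":5,"delta_pos":[-16,4,0],"turn":0.11},{"claw":5,"delta_pos":[-15,5,0],"turn":0.11},{"claw":5,"delta_pos":[-14,7,0],"turn":0.12},{"claw":5,"delta_pos":[-13,9,0],"turn":0.11}]}}

```text
clock: 15.0
eef_pos: [591.9, -32.4, 163.6]
tcp_rot: [-3.141, -0.0, 2.856]
contact_force: [-0.0, -1.2, -0.7]
opening: 0.12
grasp_force: 88.6
```

Request:
{"api": "step_arm", "payload": {"motion": [{"claw":5,"delta_pos":[-12,10,0],"turn":0.12},{"claw":5,"delta_pos":[-11,11,0],"turn":0.11},{"claw":5,"delta_pos":[-10,13,0],"turn":0.12},{"claw":5,"delta_pos":[-8,14,0],"turn":0.11},{"claw":5,"delta_pos":[-7,14,0],"turn":0.12},{"claw":5,"delta_pos":[-5,15,0],"turn":0.11},{"claw":5,"delta_pos":[-4,16,0],"turn":0.12},{"claw":5,"delta_pos":[-1,16,0],"turn":0.11}]}}

```text
clock: 15.67
eef_pos: [709.8, 16.6, 163.2]
tcp_rot: [-3.141, -0.0, 1.936]
contact_force: [0.1, 0.6, -0.6]
opening: 0.119
grasp_force: 88.6
```

Request:
{"api": "step_arm", "payload": {"motion": [{"claw":5,"delta_pos":[0,0,0],"turn":0},{"claw":5,"delta_pos":[0,0,0],"turn":0},{"claw":5,"delta_pos":[0,0,0],"turn":0}]}}

```text
clock: 15.92
eef_pos: [708.4, 16.3, 162.9]
tcp_rot: [-3.14, -0.0, 1.945]
contact_force: [-0.2, 0.1, -0.8]
opening: 0.122
grasp_force: 88.6
```

Run:
```python
from h import *
f=grab_frame('wrist');np.savez('w8.npz',**f)
s=sense();p=s['eef_pos'];y=s['tcp_rot'][2];c=p[:2]+58*np.array([np.cos(y),np.sin(y)]);print(p,y,'cup centre',c)
M=Ro.from_euler('xyz',[np.pi,0,y]).as_matrix();print('tool delta',M.T@np.array([689.8-c[0],70.9-c[1],0]))
# measure held rim: dark/bright edges near predicted
print(proj(f,np.array([*c,p[2]])), 'r px',np.linalg.norm(proj(f,np.array([*c,p[2]]))-proj(f,np.array([c[0]+21,c[1],p[2]]))))
```

```text
[708.36376186  16.17654624 163.07238233] 1.9441775689537693 cup centre [687.20734643  70.18030617]
tool delta [-2.75604879e-01  2.67653763e+00  3.27781324e-16]
[275.60964413 142.47231916] r px 53.93558043977993
```

Request:
{"api": "step_arm", "payload": {"motion": [{"claw":5,"delta_pos":[0,2,15],"turn":0},{"claw":5,"delta_pos":[0,1,15],"turn":0},{"claw":5,"delta_pos":[0,0,10],"turn":0},{"claw":5,"delta_pos":[0,0,8],"turn":0},{"claw":5,"delta_pos":[0,0,5],"turn":0},{"claw":5,"delta_pos":[0,0,0],"turn":0}]}}

```text
clock: 16.47
eef_pos: [711.2, 17.6, 108.2]
tcp_rot: [-3.139, -0.001, 1.942]
contact_force: [-0.1, 0.0, -0.6]
opening: 0.114
grasp_force: 88.6
```

Run:
```python
from h import *
s=sense();p=s['eef_pos'];y=s['tcp_rot'][2];print(p,y,'cup centre',p[:2]+58*np.array([np.cos(y),np.sin(y)]))
f=grab_frame('wrist');g=grab_frame('scene')
u,v=proj(g,np.array([690,70,60])).astype(int);print(u,v)
c=g['img'][v-50:v+50,u-50:u+50];c=cv2.resize(c,(400,400),interpolation=cv2.INTER_CUBIC)
im=np.hstack([c,cv2.resize(f['img'][0:300,130:430],(400,400))]);cv2.imwrite('pics/w9.png',im[...,::-1])
```

```text
[711.22122122  17.57822854 108.21286177] 1.9419085669720486 cup centre [690.18739478  71.62985335]
243 181
```

View pics/w9.png

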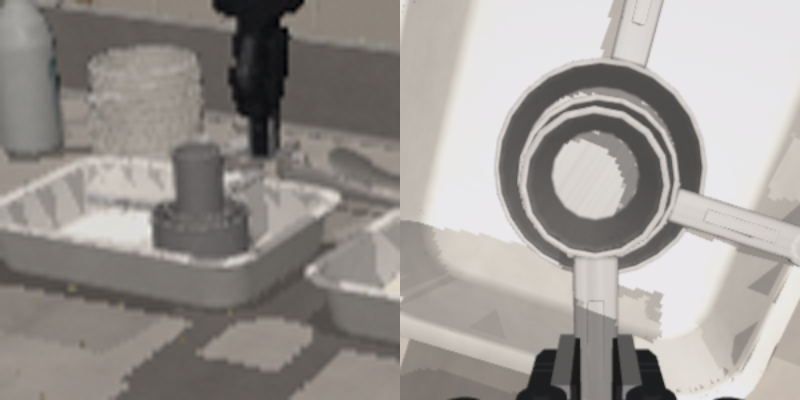

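Both views show the small cup centred over the nest. Its bottom is already below the medium rim and nothing is touching. Continuing down.

Request:
{"api": "step_arm", "payload": {"motion": [{"claw":5,"delta_pos":[0,0,10],"turn":0},{"claw":5,"delta_pos":[0,0,10],"turn":0},{"claw":5,"delta_pos":[0,0,10],"turn":0},{"claw":5,"delta_pos":[0,0,8],"turn":0},{"claw":5,"delta_pos":[0,0,4],"turn":0},{"claw":5,"delta_pos":[0,0,0],"turn":0},{"claw":5,"delta_pos":[0,0,0],"turn":0}]}}

```text
clock: 17.15
eef_pos: [712.2, 17.7, 67.9]
tcp_rot: [-3.141, -0.0, 1.942]
contact_force: [-0.1, -0.0, -0.9]
opening: 0.12
grasp_force: 88.6
```

Request:
{"api": "step_arm", "payload": {"motion": [{"claw":5,"delta_pos":[0,0,1],"turn":0},{"claw":5,"delta_pos":[0,0,0],"turn":0},{"claw":5,"delta_pos":[0,0,0],"turn":0}]}}

```text
clock: 17.4
eef_pos: [712.6, 17.7, 67.8]
tcp_rot: [3.141, 0.0, 1.942]
contact_force: [-1.1, -0.6, 0.3]
opening: 0.121
grasp_force: 88.6
```

Request:
{"api": "step_arm", "payload": {"motion": [{"claw":5,"delta_pos":[0,0,3],"turn":0},{"claw":5,"delta_pos":[0,0,0],"turn":0},{"claw":5,"delta_pos":[0,0,0],"turn":0}]}}

```text
clock: 17.65
eef_pos: [712.1, 17.6, 64.1]
tcp_rot: [-3.141, -0.0, 1.942]
contact_force: [0.6, -0.2, -0.8]
opening: 0.121
grasp_force: 88.6
```

Request:
{"api": "step_arm", "payload": {"motion": [{"claw":5,"delta_pos":[0,0,1],"turn":0},{"claw":5,"delta_pos":[0,0,0],"turn":0},{"claw":5,"delta_pos":[0,0,0],"turn":0}]}}

```text
clock: 17.9
eef_pos: [712.4, 17.7, 63.4]
tcp_rot: [3.141, 0.0, 1.942]
contact_force: [-0.7, 0.5, 0.6]
opening: 0.12
grasp_force: 88.7
```

Request:
{"api": "step_arm", "payload": {"motion": [{"claw":5,"delta_pos":[0,0,1],"turn":0},{"claw":5,"delta_pos":[0,0,0],"turn":0},{"claw":5,"delta_pos":[0,0,0],"turn":0}]}}

```text
clock: 18.15
eef_pos: [712.8, 17.3, 62.9]
tcp_rot: [3.141, 0.001, 1.942]
contact_force: [0.0, -3.0, 5.0]
opening: 0.121
grasp_force: 89.2
```

Seated at z 62.9. Releasing and retreating.

Request:
{"api": "step_arm", "payload": {"motion": [{"claw":30,"delta_pos":[0,0,0],"turn":0},{"claw":30,"delta_pos":[0,0,0],"turn":0},{"claw":30,"delta_pos":[0,0,0],"turn":0},{"claw":30,"delta_pos":[0,0,-15],"turn":0},{"claw":30,"delta_pos":[0,0,-25],"turn":0},{"claw":30,"delta_pos":[0,0,-35],"turn":0},{"claw":30,"delta_pos":[0,0,-35],"turn":0},{"claw":30,"delta_pos":[0,0,0],"turn":0}]}}

```text
clock: 18.82
eef_pos: [716.3, 17.9, 181.3]
tcp_rot: [3.131, 0.004, 1.942]
contact_force: [1.7, -0.9, 0.4]
opening: 0.352
grasp_force: 0.0
```

Run:
```python
from h import *
f=grab_frame('wrist')
# numeric check: fit ellipses near nest
g=cv2.GaussianBlur(cv2.cvtColor(f['img'],cv2.COLOR_RGB2GRAY),(3,3),0)
for z,X in((52,(689,71)),(57,(690,71)),(62,(690,71.5))): print(z,proj(f,np.array([*X,z])).round())
c=cv2.HoughCircles(g[:300,:],cv2.HOUGH_GRADIENT_ALT,1.2,3,param1=120,param2=.5,minRadius=22,maxRadius=80)
print(None if c is None else c[0].round().astype(int).tolist())
print(sense()['eef_pos'])
```

```text
52 [266. 125.]
57 [267. 125.]
62 [267. 125.]
[[270, 122, 44], [262, 106, 45], [359, 73, 70], [238, 119, 72], [306, 145, 72], [278, 167, 71], [242, 136, 71], [272, 149, 55], [292, 156, 71], [270, 122, 30], [242, 136, 57], [311, 205, 51], [362, 90, 57], [437, 181, 71], [307, 184, 34], [218, 179, 47], [486, 73, 70], [338, 86, 53], [322, 193, 44], [203, 162, 63], [262, 106, 33], [270, 122, 56], [218, 204, 49], [306, 138, 62], [330, 182, 54], [205, 233, 62], [354, 106, 45], [222, 188, 42], [266, 98, 54], [198, 229, 48], [90, 224, 53], [343, 108, 34], [361, 109, 51], [310, 194, 32], [79, 205, 70], [235, 210, 47], [343, 97, 43], [182, 164, 57], [240, 203, 39], [198, 156, 61], [176, 228, 46], [372, 103, 48], [486, 205, 39], [336, 185, 34], [280, 280, 45], [193, 278, 54], [172, 137, 49], [251, 148, 52], [362, 126, 47], [182, 164, 46], [361, 109, 38], [235, 169, 30], [88, 209, 46], [170, 150, 50], [337, 193, 45], [103, 221, 43], [232, 203, 33], [322, 175, 29], [79, 205, 40], [505, 209, 34], [384, 247, 28], [175, 256, 36], [182, 258, 36], [235, 210, 27], [263, 271, 27], [544, 101, 25], [240, 203, 25]]
[715.08934535  17.84277841 178.22074979]
```

```bash
python3 -c "
from rig import *
print(sign_off())"
```

```text
the job is handed in; nothing more can be done
None
```

The job is handed in at about 19 s: the peeler lies flat in the scraper's tray, and the medium and small cups are seated in order in the large one. After the last release I checked the small cup only by numbers (seating height and rim position), not with another picture.

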